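Load the slide scanner from the roll-top cabinet

TASK

Raise the cabinet's slatted roller shutter by its knob until it stays open by itself. Then lift out the blue slide carrier by its fin, keep it level, lay it flat in the yellow-rimmed seat of the scanner's open tray, let go, and push the tray fully home; leave the shutter open, the white carrier in the cabinet, and everything else on the bench where it is.

Things in the scene. Friction and masses are not known exactly. Their poses are not given: they have to be found in the camera images.
- cabinet: White roll-top cabinet, fixed, 360 mm deep (x), 328 wide (y), 220 high, left or right on the bench. Origin: centre of the underside; x points from its front to its back, z up. Half-round cheeks of 180 mm radius, inner faces 150 mm left and right of the middle; inner floor 30 mm above the bench, front sill 38 mm. Hood over the rear half; with the shutter open the front half is open to above.
- cabinet_axis (a point): Centre of the circular side tracks, mid-width, 40 mm above the bench: the shutter moves on a circle about the cabinet's y axis through this point, its slats at 160 mm radius.
- shutter (a joint): How far the slatted shutter (aluminium slats, lowest one blue, 296 mm wide) has run up its curved tracks, rad about the cabinet axis: 0 shut, 1.48 at the open stop. Lifting takes about 4 N at the knob. Let go below about 1.0 it runs back shut; beyond about 1.15 it is drawn gently on to the open stop and stays there.
- shutter_knob (a point): Centre of the black knob on the lowest slat: a cylinder 24 mm across and 24 mm wide along the cabinet's y, to be pinched on its flat ends; it may turn between the fingers. It is 195 mm from the track axis, 31 mm clear of the slats, on a 10 mm stem. At joint 0 it is in front, 0.14 rad above the axis level (67 mm above the bench); open, it stands on top, 235 mm above the bench.
- blue_carrier: The blue slide carrier to load: plate 84 (x) by 60 (y) by 8 mm with two glass slides and a central grip fin 46 mm long (x), 10 thick (y), its top 40 mm above the underside. About 0.12 kg, the same turned half round. Origin: centre of the underside, z up. Starts on the cabinet floor beside the white one, about 75 mm in front of the track axis, 62 mm left or right of the middle.
- white_carrier: An identical but white slide carrier, also in the cabinet; it stays there.
- scanner: White slide scanner, fixed, 240 mm wide, upper body 220 mm high whose front face stands 30 mm in front of the origin; a 30 mm high grey plinth reaches 70 mm in front of the origin. Origin: on the underside; its x axis points into the machine, z up. The tray slides in through a slot in its front, 80 mm high.
- tray (a joint): How far the scanner's tray is pulled out towards the robot, m: 0 fully home (a stop), up to 0.15 out. It starts out by 0.11 to 0.14, slides along the scanner's x axis, and takes about 2 N to push.
- tray_seat (a point): Centre of the tray's seat, on its floor (42 mm above the bench): a recess inside a yellow rim 7 mm high, 94 mm long (x) by 70 mm wide (y), so the carrier has 5 mm to spare all round with its fin along x. The axes are the scanner's.
- tray_front (a point): Middle of the outer face of the tray's grey front, 64 mm above the bench; the front is 150 mm wide and reaches from 36 to 88 mm above the bench, 75 mm before the seat's centre. Pushed home, this face is 40 mm in front of the scanner's upper body.
- jar: Clear specimen jar with a red cap, 60 mm across, 70 mm high, standing near the middle; bystander.
- oil: Small amber bottle, 32 mm across, 70 mm high; bystander.
- dish: Glass dish, 90 mm across, 16 mm high; bystander.
- mouse: Black computer mouse, 100 by 60 mm; bystander.
- wash: White wash bottle with a blue cap, 60 mm across, 150 mm high; bystander.
- slidebox: Orange slide box, 90 by 170 mm, 32 mm high; bystander.

How it is judged (in metres and radians):
On the way, in this order (a step that is already met when the one before it is completed fails the run):
1. the shutter stays open by itself, nothing of the robot touching it (value of joint shutter above 1.35 rad and velocity of joint shutter below 0.1 rad/s and contact force between each of the arm, the fingers and shutter below 0.1 N), for 0.3 s.
2. the blue carrier is lifted clear of the cabinet's floor (height (world z) of blue_carrier above 0.07 m), for 0.1 s.
3. the blue carrier lies flat in the seat of the still open tray, let go (x of blue_carrier in the frame of tray_seat between -0.008 and 0.008 m and y of blue_carrier in the frame of tray_seat between -0.008 and 0.008 m and z of blue_carrier in the frame of tray_seat below 0.004 m and angle between blue_carrier's own z axis and vertical below 0.06 rad and contact force between the fingers and blue_carrier below 0.1 N and linear speed of blue_carrier below 0.02 m/s and value of joint tray above 0.06 m), for 0.2 s.
At the end, for the whole second after the job is handed in: The tray is home within 4 mm; the blue carrier lies flat in its seat (within 8 mm of the centre, underside within 4 mm of the seat's floor, tilt under 0.06 rad), at rest and let go; the shutter stands open above 1.35 rad; the white carrier lies on the cabinet's floor (value of joint tray below 0.004 m and value of joint shutter above 1.35 rad and x of blue_carrier in the frame of tray_seat between -0.008 and 0.008 m and y of blue_carrier in the frame of tray_seat between -0.008 and 0.008 m and z of blue_carrier in the frame of tray_seat below 0.004 m and angle between blue_carrier's own z axis and vertical below 0.06 rad and contact force between the fingers and blue_carrier below 0.1 N and linear speed of blue_carrier below 0.02 m/s and z of white_carrier in the frame of cabinet below 0.04 m); the robot touches nothing.
It fails at once if a bystander on the bench is shoved more than 30 mm or tipped over (distance of any of jar, oil, dish, mouse, wash, slidebox from where it was at the start of the episode above 0.03 m or angle between any of jar, oil, dish, mouse, wash, slidebox's own z axis and vertical above 0.5 rad).
It fails at once if the white carrier is moved more than 20 mm (distance of white_carrier from where it was at the start of the episode above 0.02 m).
It fails at once if the blue carrier is tipped more than 0.6 rad (angle between blue_carrier's own z axis and vertical above 0.6 rad).
It also fails if it takes over 70 s, if anything falls off the work surface, if the arm or the gripper's body presses on something with over 40 N, if the wrist force passes 120 N, or if a joint passes its speed limit or range.

ROBOT

A 6-joint arm with a two-finger parallel gripper is mounted at the origin on the work surface. World frame = base frame: x ahead of the robot, y to its left, z up, the work surface at z = 0. Lengths are in m, angles in degrees, forces in N, time in s.
With the tool pointing down it reaches from about 0.4 to 0.825 m from the base axis. Payload 7 kg.
Tool frame: the origin (TCP) lies midway between the tips of the shut fingers; the grasp point (between the pads) lies 19 mm behind it; z points along the fingers, y is the line along which they close (so a half turn about z gives the same grasp; the last joint's range is limited). The gripper opens to 88 mm and grips with 3 to 60 N. Pads are 19 mm wide; open, the fingers measure 130 mm over their backs; the gripper's body (78 mm by 193 mm) begins 47 mm behind the grasp point.
Start: joints at [-49.326, 20.546, 0.682, 0, -70.136, -16.507], TCP at [0.276, -0.616, 0.227] pointing down, gripper open.
Joint ranges: [-176.03, 176.03], [-82.01, 121.73], [-58.28, 71.71], [-173.87, 95.51], [-174.79, -0.11], [-173.66, 173.66]. Speed limits (degrees/s): [136.94, 136.94, 172.46, 180, 180, 180].

INTERFACE

Orientations are given as a 3x3 rotation matrix whose columns are the frame's x, y, z axes.
In Python, from rig import robot gives the robot as it stands. Calls block until the motion is done:
- robot.goto(position, orientation): joint-space move of the TCP to a pose.
- robot.servo_line(position, ori=None, speed=0.15): straight line of the TCP; ori=None keeps the orientation; speed is the mean speed in m/s.
- robot.movej(angles): joint-space move.
- robot.move_gripper(opening): opening from 0.0 (shut) to 1.0 (fully open); the grip force is fixed at half the most; returns when the fingers have stopped.
- robot.dwell(seconds).
- robot.ik(position, orientation): joint angles nearest the present ones, or None.
- robot.grab_frame(name): name is "side" or "top"; returns (picture, depth): 420x560x3 uint8, red, green, blue; 420x560 float32, m along the optical axis (not along the pixel's ray), 0 where there is no reading.
- robot.camera_info(name): a dict with "vfov" (degrees; the focal length in pixels is half the picture's height over the tangent of half this angle, whatever the lens; pixels are square), "cx", "cy" (the principal point, pixels), "k1" (the pictures are not rectified: a ray, as slopes to the right and down, at radius r is drawn at 1 + k1 r^2 times it, then the intrinsics apply), "view" (4x4, takes a point from world to camera coordinates). Camera axes: x right, y down, z forward; pixel columns grow to the right and rows downward; lengths in m; the calibration is good to about 2 mm. A picture is of the moment at which its call begins. camera_info takes no time and is no camera call.
A pose or a line that the arm cannot do raises robot.Unreachable and nothing moves.
- robot.job_done(): hands the job in; it is judged then, once.
Readings, each from a call of its own:
- robot.read_t(): time.
- robot.read_qpos(): joint angles.
- robot.read_qvel(): joint speeds.
- robot.read_effort(): joint torques, N m.
- robot.read_position(): TCP position.
- robot.read_tcp_rot(): TCP orientation.
- robot.read_force(): force on the tool from outside, world axes, zero at the start.
- robot.read_ft_torque(): the same for the moment, N m.
- robot.read_grip_width(): opening from 0.0 (shut) to 1.0 (fully open).
- robot.read_finger_force(): force on a finger pad.
Only numpy, scipy, OpenCV 4.12 (cv2) and the standard library are available. Lean on these libraries where they do the work, as an engineer would, in place of code of your own. Each camera call takes 0.05 s, during which the arm holds its last target. There are 200 camera calls.

## Working session

There is one attempt and no reset: what is moved stays moved. The work goes in short steps, each a Python script; the robot and the scene stay as the last script left them, time stands still between calls to the robot, and variables do not carry over. Pictures are saved under pics/ and viewed, at most 10 in all, crops included, and the job is handed in when it is done.

```bash
ls; mkdir -p pics; cat > h.py <<'E'
import numpy as np, cv2
from rig import robot
def grab(n):
    im,d=robot.grab_frame(n); return im,d
def pts(n,d):
    c=robot.camera_info(n); f=210/np.tan(np.radians(c['vfov']/2)); V=np.array(c['view'])
    h,w=d.shape; u,v=np.meshgrid(np.arange(w),np.arange(h))
    K=np.array([[f,0,c['cx']],[0,f,c['cy']],[0,0,1.]])
    s=cv2.undistortPoints(np.stack([u,v],-1).reshape(-1,1,2).astype(float),K,np.array([c['k1'],0,0,0.])).reshape(h,w,2)
    P=np.dstack([s*d[...,None],d]); P=(P-V[:3,3])@V[:3,:3]
    P[d==0]=np.nan
    return P
def save(n,im): cv2.imwrite('pics/'+n,im[...,::-1])
E
python3 - <<'E'
from h import *
for n in ('top','side'):
    im,d=grab(n); save(n+'0.png',im); np.savez(n+'0.npz',im=im,P=pts(n,d))
    c=robot.camera_info(n); print(n,c, -np.array(c['view'])[:3,:3].T@np.array(c['view'])[:3,3])
E
```

```text
pics
top {'vfov': 53.44128352741057, 'cx': 282.4249840902815, 'cy': 216.09829659979235, 'k1': -0.07062013536039882, 'view': array([[-1.51141571e-02, -9.99883106e-01, -2.30992643e-03,
        -2.07288208e-02],
       [-9.94136086e-01,  1.52745967e-02, -1.07051990e-01,
         5.23988739e-01],
       [ 1.07074760e-01,  6.78380623e-04, -9.94250741e-01,
         1.47684206e+00],
       [ 0.00000000e+00,  0.00000000e+00,  0.00000000e+00,
         1.00000000e+00]])} [ 0.36247031 -0.02973198  1.52439746]
side {'vfov': 43.879350507275035, 'cx': 287.3452185460253, 'cy': 209.93249723298143, 'k1': -0.08794106259720971, 'view': array([[-0.71598783, -0.69807811, -0.00695575,  0.35574373],
       [-0.66238712,  0.68246024, -0.30901671,  0.34117548],
       [ 0.22046482, -0.2166448 , -0.95103117,  1.52250633],
       [ 0.        ,  0.        ,  0.        ,  1.        ]])} [0.14503935 0.3453413  1.55585437]
```

View pics/top0.png

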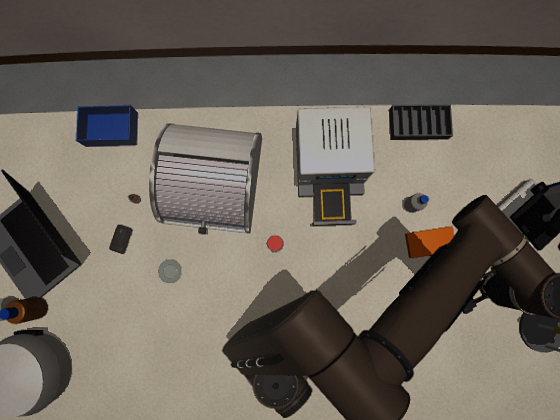

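View pics/side0.png

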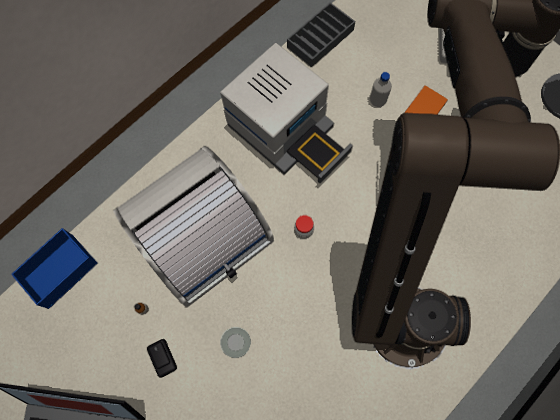

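The top view shows the cabinet at about (205,178) with its knob at (202,230), the yellow seat at (332,205) and the jar's red cap at (275,243). The mouse, dish and oil bottle lie to the left, and the wash bottle and slide box to the right. The side view agrees: knob (231,271), seat (319,150).

```bash
python3 - <<'E'
from h import *
A={n:np.load(n+'0.npz') for n in('top','side')}
def mask(n,lo,hi,box):
    hsv=cv2.cvtColor(A[n]['im'],cv2.COLOR_RGB2HSV); m=cv2.inRange(hsv,lo,hi)
    k=np.zeros_like(m); x0,y0,x1,y1=box; k[y0:y1,x0:x1]=1
    return (m>0)&(k>0)
for n,by,bk,bj in (('top',(305,180,360,230),(192,222,212,238),(262,230,290,255)),('side',(290,125,345,175),(218,260,242,282),(290,210,318,240))):
    P=A[n]['P']
    y=P[mask(n,(18,100,80),(35,255,255),by)]; y=y[np.isfinite(y[:,0])]
    print(n,'seat',len(y),np.median(y[:,2]),cv2.minAreaRect(y[:,:2].astype(np.float32)))
    k=P[mask(n,(0,0,0),(180,255,60),bk)]; k=k[(k[:,2]>.03)]
    print(' knob',len(k),k.min(0),k.max(0),np.median(k,0))
    j=P[mask(n,(0,120,80),(8,255,255),bj)]; print(' jar',np.nanmean(j,0))
P=np.vstack([A[n]['P'].reshape(-1,3) for n in A]); P=P[np.isfinite(P[:,0])]
T=A['top']['P'];m=(T[...,2]>.035)
m[:, :140]=0;m[:,270:]=0;m[:115]=0;m[236:]=0
q=T[m]; print('cab',len(q),q.min(0),q.max(0),cv2.minAreaRect(q[:,:2].astype(np.float32)))
r=A['top']['P'];
m=(r[...,2]>.2)&(r[...,2]<.24);m[:,:290]=0;m[:,380:]=0;m[:100]=0;m[200:]=0
q=r[m];print('scan',len(q),cv2.minAreaRect(q[:,:2].astype(np.float32)))
for nm,(u,v) in dict(dish=(170,270),mouse=(121,238),wash=(420,201),box=(430,242),oil=(134,198)).items(): print(nm,T[v,u])
E
```

```text
top seat 228 0.04777012217457617 ((0.5638747215270996, -0.2080993354320526), (0.1109737828373909, 0.08445225656032562), 0.9691495299339294)
 knob 47 [0.46333317 0.22968995 0.04396539] [0.50412153 0.26335287 0.08281586] [0.47377382 0.25142953 0.07645777]
 jar [ 0.42580437 -0.00049507  0.06863558]
side seat 293 0.04733731302390155 ((0.5634209513664246, -0.208159938454628), (0.11146862804889679, 0.0882476344704628), 1.0829178094863892)
 knob 110 [0.46181704 0.2223139  0.03130524] [0.51086164 0.28251612 0.08416509] [0.48032807 0.25790189 0.0703866 ]
 jar [0.42432682 0.00247562 0.06977724]
cab 9964 [0.46004235 0.04498254 0.03500009] [0.8569985  0.41451257 0.22587311] ((0.6507833003997803, 0.23199871182441711), (0.3306277096271515, 0.38316962122917175), 82.90865325927734)
scan 4950 ((0.7484986782073975, -0.20396268367767334), (0.2242768257856369, 0.24009381234645844), 1.097105860710144)
dish [0.33520912 0.38265554 0.00722584]
mouse [0.45211164 0.5549014  0.03712436]
wash [ 0.5554548  -0.49329861  0.14156849]
box [ 0.42116194 -0.55949293  0.03110929]
oil [0.5955958  0.50675927 0.04716703]
```

```bash
cat >> h.py <<'E'
YC=np.radians(-7.1); CX=np.array([np.cos(YC),np.sin(YC),0]); CY=np.array([-np.sin(YC),np.cos(YC),0]); AX=np.array([.663,.2305,.04])
def Rt(ydir,fwd,t):  # tool z tilted by t (rad) from down toward fwd
    z=np.sin(t)*fwd+np.array([0,0,-np.cos(t)]); return np.column_stack([np.cross(ydir,z),ydir,z])
def knob(j,t,s,back=0.019,rad=.195):
    a=.14+j; p=AX-CX*rad*np.cos(a)+np.array([0,0,rad*np.sin(a)]); R=Rt(s*CY,CX,t)
    return p+R[:,2]*back, R
E
python3 - <<'E'
from h import *
for s in (1,-1):
  for t0 in (20,35,50):
    o=[]
    for j in (0,.4,.8,1.1,1.42):
        p,R=knob(j,np.radians(t0)*(1-j/1.42),s); q=robot.ik(p,R); o.append(None if q is None else np.round(q).tolist())
    print(s,t0,o)
print(robot.read_tcp_rot())
E
```

```text
1 20 [None, [54.0, 9.0, -40.0, 22.0, -36.0, -169.0], [47.0, 12.0, -23.0, 9.0, -51.0, -149.0], [41.0, 16.0, -10.0, 4.0, -61.0, -140.0], [35.0, 23.0, 3.0, 0.0, -70.0, -132.0]]
1 35 [None, [52.0, 6.0, -56.0, 57.0, -26.0, 160.0], [50.0, 9.0, -31.0, 19.0, -43.0, -160.0], [42.0, 15.0, -14.0, 7.0, -57.0, -143.0], [35.0, 23.0, 3.0, 0.0, -70.0, -132.0]]
1 50 [None, None, None, [44.0, 13.0, -18.0, 11.0, -52.0, -147.0], [35.0, 23.0, 3.0, 0.0, -70.0, -132.0]]
-1 20 [None, [54.0, 9.0, -40.0, 22.0, -36.0, 11.0], [47.0, 12.0, -23.0, 9.0, -51.0, 31.0], [41.0, 16.0, -10.0, 4.0, -61.0, 40.0], [35.0, 23.0, 3.0, 0.0, -70.0, 48.0]]
-1 35 [None, [52.0, 6.0, -56.0, 57.0, -26.0, -20.0], [50.0, 9.0, -31.0, 19.0, -43.0, 20.0], [42.0, 15.0, -14.0, 7.0, -57.0, 37.0], [35.0, 23.0, 3.0, 0.0, -70.0, 48.0]]
-1 50 [None, None, [51.0, 7.0, -40.0, 32.0, -36.0, 6.0], [44.0, 13.0, -18.0, 11.0, -52.0, 33.0], [35.0, 23.0, 3.0, 0.0, -70.0, 48.0]]
[[-9.12378581e-01 -4.09346819e-01 -7.11392952e-04]
 [-4.09347416e-01  9.12377719e-01  1.26122054e-03]
 [ 1.32782461e-04  1.44191748e-03 -9.99998952e-01]]
```

```bash
python3 - <<'E'
from h import *
s=-1
for t0 in (-20,-10,0,5,10,15):
    o=[]
    for j in (0,.1,.2,.4):
        p,R=knob(j,np.radians(t0),s); q=robot.ik(p,R); o.append(None if q is None else np.round(q).tolist())
    print(t0,o)
for p in ([.35,-.45,.45],[.5,-.1,.45],[.45,.24,.40],[.45,.24,.3]): print(robot.ik(np.array(p),Rt(s*CY,CX,0)))
for t in (0,.1,.2): print(robot.ik(AX+np.array([0,0,.08])-CX*.08+CY*.06,Rt(s*CY,CX,t)), robot.ik(AX+np.array([0,0,.08])-CX*.08-CY*.06,Rt(s*CY,CX,t)))
E
```

```text
-20 [[39.0, 28.0, -10.0, -15.0, -67.0, 52.0], [39.0, 27.0, -9.0, -15.0, -69.0, 52.0], [38.0, 26.0, -8.0, -15.0, -71.0, 51.0], [37.0, 25.0, -4.0, -14.0, -76.0, 51.0]]
-10 [[44.0, 23.0, -19.0, -9.0, -55.0, 45.0], [43.0, 22.0, -18.0, -9.0, -57.0, 45.0], [43.0, 21.0, -16.0, -9.0, -60.0, 45.0], [42.0, 20.0, -13.0, -8.0, -65.0, 45.0]]
0 [[49.0, 18.0, -30.0, 0.0, -42.0, 34.0], [49.0, 17.0, -28.0, 0.0, -45.0, 34.0], [48.0, 16.0, -26.0, 0.0, -48.0, 34.0], [47.0, 15.0, -22.0, 0.0, -53.0, 36.0]]
5 [[52.0, 16.0, -36.0, 7.0, -35.0, 25.0], [52.0, 15.0, -34.0, 7.0, -38.0, 26.0], [51.0, 14.0, -32.0, 6.0, -41.0, 27.0], [50.0, 13.0, -28.0, 6.0, -47.0, 29.0]]
10 [[55.0, 15.0, -43.0, 19.0, -29.0, 12.0], [54.0, 13.0, -41.0, 17.0, -32.0, 15.0], [54.0, 12.0, -39.0, 15.0, -35.0, 17.0], [52.0, 11.0, -34.0, 13.0, -41.0, 21.0]]
15 [[54.0, 13.0, -52.0, 38.0, -22.0, -6.0], [55.0, 12.0, -49.0, 32.0, -26.0, -1.0], [55.0, 10.0, -46.0, 28.0, -29.0, 3.0], [54.0, 9.0, -41.0, 23.0, -35.0, 10.0]]
[-32.46492202   7.10186156  11.09163088   0.         -93.98976932
 115.36492202]
[ 10.78552143   0.92227568   4.35007099   0.         -93.42779531
  72.11447857]
[ 50.16346911   0.90439595  -1.85072592   0.         -87.24487814
  32.73653089]
[ 50.16346911   2.40584606 -12.82973682   0.         -74.76441711
  32.73653089]
[ 43.72765218  23.96199676  -8.74603921   0.         -57.29196403
  39.17234782] [ 35.94285527  18.96950286 -16.60237321   0.         -54.42812392
  46.95714473]
[ 46.3910277   21.43114211 -15.53104337   6.03238964 -49.77859331
  32.74251588] [ 38.57236645  16.14547111 -23.38255211   5.64078249 -46.60039842
  40.58878013]
[ 48.90014953  19.1655337  -23.02938369  14.18801505 -42.21982802
  23.93201742] [ 41.07588355  13.55974781 -31.0541198   13.75873139 -38.49765301
  31.54960449]
```

```bash
python3 - <<'E'
from h import *
s=-1; t=np.radians(8); R0=Rt(s*CY,CX,0)
robot.servo_line([.3,-.42,.42],speed=.3)
robot.goto([.5,-.08,.45],R0)
p,R=knob(0,t,s)
robot.goto(p+np.array([-.02,0,.25]),R)
robot.servo_line(p+np.array([0,0,.06]),R,speed=.15)
print(robot.read_t(),robot.read_force())
for n in ('top','side'):
    im,d=grab(n); c=(im[200:300,140:280] if n=='top' else im[210:320,170:310]); save(n+'1.png',cv2.resize(c,None,fx=3,fy=3,interpolation=2))
a=cv2.imread('pics/top1.png');b=cv2.imread('pics/side1.png');h=min(len(a),len(b))
cv2.imwrite('pics/both1.png',cv2.resize(np.hstack([a[:h],b[:h]]),(800,286)))
E
```

```text
5.5667 [-1.25523527  0.14262604  0.51726058]
```

View pics/both1.png

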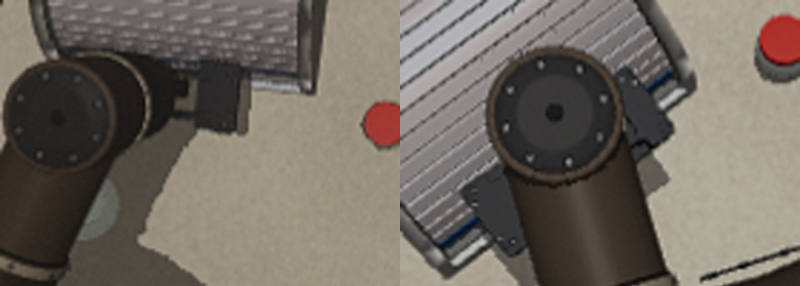

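The gripper hangs above the knob, lined up with the sill, and hides the knob at about (200,95) in the left crop. I'll descend and pinch.

```bash
python3 - <<'E'
from h import *
s=-1; t=np.radians(8)
p,R=knob(0,t,s)
robot.servo_line(p,R,speed=.08); print(robot.read_force())
robot.move_gripper(0.0)
print(robot.read_grip_width()*88,robot.read_finger_force(),robot.read_force(),robot.read_position())
if robot.read_grip_width()*88>18:
  for j in np.arange(.12,1.45,.12):
    p,R=knob(j,t,s); robot.servo_line(p,R,speed=.12)
    print(round(j,2),robot.read_grip_width()*88,robot.read_force().round(1))
print(robot.read_t())
E
```

```text
[-0.19631445 -0.6314034  -0.54144035]
23.592712509683306 29.993773698806763 [-1.52156527  5.27250855 -1.72809535] [0.47435219 0.25541434 0.04859995]
0.12 23.753464823401913 [-2.4  8.  -1.7]
0.24 23.93902674960074 [-2.5  7.4 -1.5]
0.36 24.018939830896606 [-2.5  9.6 -0.2]
0.48 23.833928156292835 [-3.7  9.2  1. ]
0.6 24.053634710834526 [-4.2  9.1  2.4]
0.72 23.989933962855996 [-4.4  8.8  4.4]
0.84 23.864756795197593 [-3.4  7.5  4.1]
0.96 23.84968171602158 [-3.3  7.5  6.1]
1.08 23.756076030421553 [-2.6  6.7  7.8]
1.2 23.880302822658543 [-1.5  6.6  7.7]
1.32 23.826907696483616 [-0.8  5.2  6.9]
1.44 23.81757860202721 [0.5 4.3 7.2]
11.6917
```

Excellent. Release, retract upward and out of the way, then look.

```bash
python3 - <<'E'
from h import *
s=-1
robot.move_gripper(1.0)
p=robot.read_position(); robot.servo_line(p+[0,0,.13],speed=.2)
robot.goto([.45,-.06,.42],Rt(s*CY,CX,0)); robot.dwell(.3)
for n in ('top','side'):
    im,d=grab(n); np.savez(n+'2.npz',im=im,P=pts(n,d)); c=(im[110:240,140:280] if n=='top' else im[140:310,110:290]); save(n+'2.png',cv2.resize(c,(400,400)))
a=cv2.imread('pics/top2.png');b=cv2.imread('pics/side2.png')
cv2.imwrite('pics/both2.png',np.hstack([a,b])); print(robot.read_t())
E
```

```text
15.4167
```

View pics/both2.png

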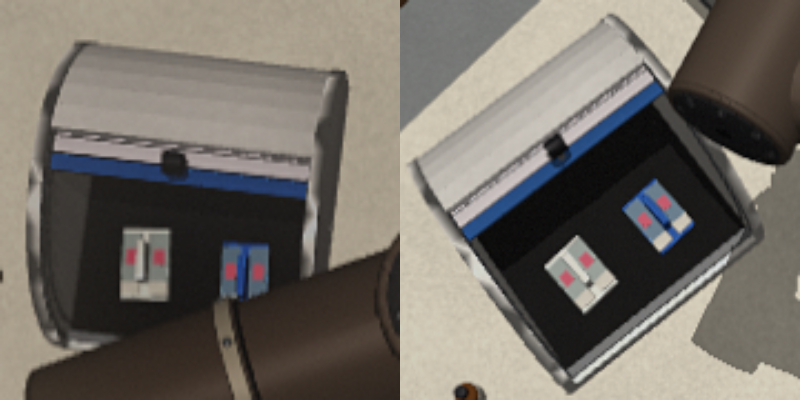

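The shutter is open, with the knob on top. The blue carrier is on the right, at about (226,230) in the full side view, and the white one is to its left.

```bash
python3 - <<'E'
from h import *
for n,box in (('side',(205,210,248,252)),('top',(212,188,240,222))):
    A=np.load(n+'2.npz'); im,P=A['im'],A['P']; x0,y0,x1,y1=box
    P=P[y0:y1,x0:x1].reshape(-1,3); hsv=cv2.cvtColor(im,cv2.COLOR_RGB2HSV)[y0:y1,x0:x1].reshape(-1,3)
    blue=(hsv[:,0]>105)&(hsv[:,0]<125)&(hsv[:,1]>150)&(hsv[:,2]>50)
    fin=P[blue&(P[:,2]>.055)&(P[:,2]<.09)]
    print(n,'fin',len(fin),np.median(fin,0),cv2.minAreaRect(fin[:,:2].astype(np.float32)))
    top=fin[fin[:,2]>.064];print('  fintop',len(top),top.mean(0),cv2.minAreaRect(top[:,:2].astype(np.float32)))
    pl=P[((hsv[:,2]>70))&(P[:,2]>.031)&(P[:,2]<.08)]
    r=cv2.minAreaRect(pl[:,:2].astype(np.float32)); print('  plate',len(pl),r, 'cabframe',(np.array([*r[0],0])-AX)@CX,(np.array([*r[0],0])-AX)@CY)
    a=im[y0:y1,x0:x1]
E
```

```text
side fin 52 [0.58336968 0.17850382 0.0695783 ] ((0.5836269855499268, 0.17835445702075958), (0.008821814320981503, 0.045610878616571426), 86.32058715820312)
  fintop 45 [0.58277417 0.17850111 0.07024946] ((0.5833814740180969, 0.17837026715278625), (0.008821814320981503, 0.04511873424053192), 86.32058715820312)
  plate 530 ((0.5776594877243042, 0.17167380452156067), (0.1140073761343956, 0.12729081511497498), 44.76232147216797) cabframe -0.07741511129452158 -0.06892332590061644
top fin 38 [0.58259193 0.17640582 0.06962997] ((0.582065761089325, 0.17648302018642426), (0.00869655515998602, 0.04444553703069687), 89.5034408569336)
  fintop 33 [0.58400532 0.17655993 0.07019144] ((0.5830391645431519, 0.17627152800559998), (0.008313500322401524, 0.042487457394599915), 89.57244873046875)
  plate 261 ((0.5919884443283081, 0.17691098153591156), (0.05901111662387848, 0.0665283203125), 89.56953430175781) cabframe -0.06384335283271846 -0.06195522768851096
```

```bash
python3 - <<'E'
from h import *
fin=np.array([.583,.1775,0]); a=np.radians(-5); fx=np.array([np.cos(a),np.sin(a),0]); fy=np.array([-np.sin(a),np.cos(a),0])
R=Rt(-fy,fx,0); g=fin+.020*CY
robot.goto(g+[0,0,.30],R)
robot.servo_line(g+[0,0,.0445],R,speed=.12); print(robot.read_force(),robot.read_position())
robot.move_gripper(0.0)
print(robot.read_grip_width()*88,robot.read_finger_force(),robot.read_force(),robot.read_t())
if robot.read_grip_width()*88>7:
    robot.servo_line(g+[0,0,.30],R,speed=.15)
    print(robot.read_grip_width()*88,robot.read_force())
    im,d=grab('side'); np.savez('side3.npz',im=im,P=pts('side',d)); save('side3.png',cv2.resize(im[120:320,140:340],(600,600)))
E
```

```text
[-0.27264115  0.55860188 -0.50163594] [0.58579166 0.19752384 0.04506549]
9.6801150014101 29.99997854232788 [ 0.10300973 -1.15603352 -0.08271314] 20.0917
9.568525706401433 [-0.11426622 -0.55100825 -1.78894465]
```

View pics/side3.png

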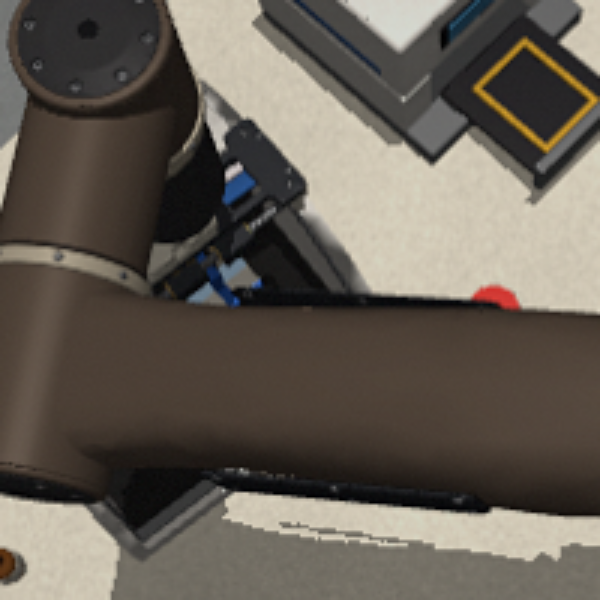

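The blue carrier hangs from the fingers at about (230,280), partly hidden by the forearm. Next I carry it over the seat and look from there.

```bash
cat >> h.py <<'E'
SA=np.radians(1.03); SX=np.array([np.cos(SA),np.sin(SA),0]); SY=np.array([-np.sin(SA),np.cos(SA),0]); SEAT=np.array([.5637,-.2081,0]); RS=Rt(-SY,SX,0)
E
python3 - <<'E'
from h import *
robot.goto([.53,-.0,.32],RS); robot.goto(SEAT+[0,0,.25],RS); robot.servo_line(SEAT+[0,0,.10],RS,speed=.12)
print(robot.read_t(),robot.read_position(),robot.read_force())
o=[]
for n,b in (('top',(270,160,400,240)),('side',(260,90,390,200))):
    im,d=grab(n); np.savez(n+'4.npz',im=im,P=pts(n,d)); x0,y0,x1,y1=b; o.append(cv2.resize(im[y0:y1,x0:x1],(400,320)))
save('both4.png',np.hstack(o))
E
```

```text
25.1167 [ 0.56425799 -0.2081533   0.10079955] [-0.0576479   0.675       0.70932869]
```

View pics/both4.png

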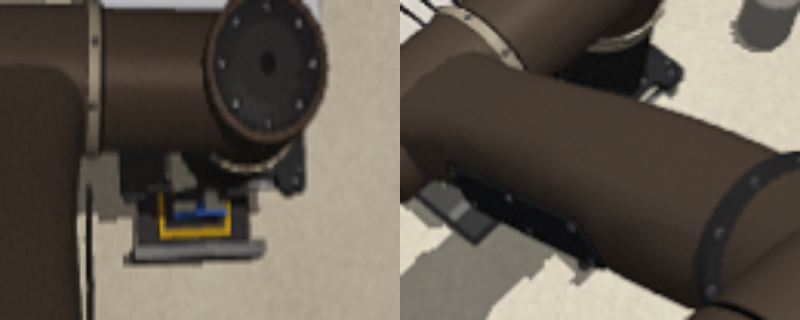

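In the left crop, the carrier's front edge is at about (200,215), inside the yellow rim at (195,232). The side view is blocked by the forearm. I'll measure from the top view.

```bash
python3 - <<'E'
from h import *
A=np.load('top4.npz'); im,P=A['im'],A['P']
sl=(slice(200,226),slice(315,355)); im,P=im[sl].copy(),P[sl]; hsv=cv2.cvtColor(im,cv2.COLOR_RGB2HSV)
blue=(hsv[...,0]>100)&(hsv[...,0]<128)&(hsv[...,1]>100)&(hsv[...,2]>40)
yel=(hsv[...,0]>15)&(hsv[...,0]<35)&(hsv[...,1]>120)&(hsv[...,2]>70)
f=lambda p:np.column_stack([(p-SEAT)@SX,(p-SEAT)@SY,p[:,2]])
p=f(P[blue]); print('blue',len(p),p.min(0),p.max(0)); print(np.round(p[np.argsort(p[:,0])]*1000)[:60].tolist())
q=P[(P[...,2]>.075)&(P[...,2]<.11)]; q=f(q); print('z-band',len(q),q.min(0),q.max(0))
y=f(P[yel]); print('yel',y.min(0),y.max(0))
E
```

```text
blue 32 [-0.04261858 -0.02626763  0.0865725 ] [-0.03224196  0.02942243  0.17345317]
[[-43.0, 6.0, 95.0], [-42.0, 13.0, 96.0], [-42.0, 23.0, 99.0], [-42.0, 2.0, 92.0], [-42.0, 9.0, 92.0], [-42.0, 19.0, 95.0], [-42.0, 16.0, 93.0], [-41.0, 29.0, 90.0], [-41.0, 26.0, 88.0], [-40.0, -12.0, 98.0], [-40.0, -22.0, 95.0], [-40.0, -19.0, 95.0], [-40.0, -26.0, 92.0], [-39.0, -16.0, 92.0], [-39.0, -2.0, 95.0], [-39.0, -5.0, 93.0], [-39.0, -9.0, 91.0], [-39.0, 5.0, 94.0], [-39.0, 9.0, 95.0], [-39.0, 2.0, 93.0], [-39.0, 12.0, 95.0], [-38.0, 22.0, 92.0], [-38.0, 29.0, 94.0], [-38.0, 8.0, 173.0], [-38.0, 26.0, 92.0], [-38.0, 18.0, 89.0], [-38.0, 15.0, 87.0], [-36.0, -5.0, 99.0], [-36.0, -2.0, 93.0], [-36.0, 1.0, 93.0], [-33.0, -2.0, 96.0], [-32.0, 1.0, 95.0]]
z-band 231 [-0.07747008 -0.06730817  0.07523369] [-0.02237425  0.06876673  0.10872009]
yel [nan nan nan] [nan nan nan]
```

Centred within about 2 mm and level, so I lower and release.

```bash
python3 - <<'E'
from h import *
robot.servo_line(SEAT+[0,0,.0605],RS,speed=.06); print(robot.read_force())
z=.0605
while z>.0555 and robot.read_force()[2]<4:
    z-=.001; robot.servo_line(SEAT+[0,0,z],RS,speed=.02)
print(z,robot.read_force(),robot.read_t())
robot.move_gripper(1.0); robot.dwell(.3)
robot.servo_line(SEAT+[0,0,.20],RS,speed=.15)
robot.servo_line(SEAT+[-.14,0.0,.30],RS,speed=.2); robot.goto([.36,.1,.33],RS); robot.move_gripper(0.0)
o=[]
for n,b in (('top',(290,170,380,240)),('side',(270,100,370,190))):
    im,d=grab(n); np.savez(n+'5.npz',im=im,P=pts(n,d)); x0,y0,x1,y1=b; o.append(cv2.resize(im[y0:y1,x0:x1],(400,360)))
save('both5.png',np.hstack(o)); print(robot.read_t())
E
```

```text
[ 0.62283733  0.77958765 -0.4458019 ]
0.055499999999999994 [-0.09026013  1.89956419  4.66060765] 27.275
33.75
```

View pics/both5.png

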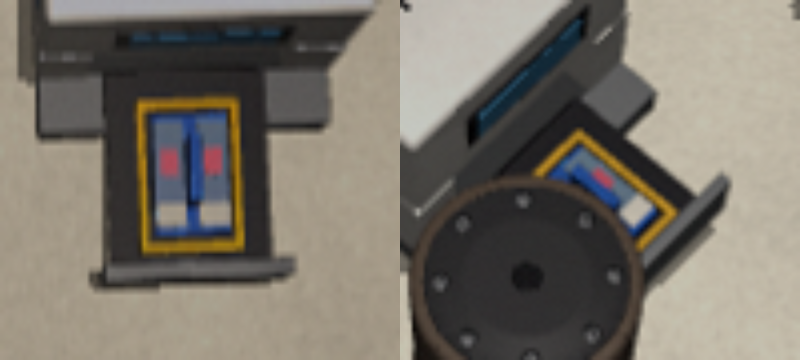

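The carrier lies flat inside the yellow rim, at about (190,175) in the left crop, with the fingers clear. Now I push the tray home with the closed fingers.

```bash
python3 - <<'E'
from h import *
for td in (12,10,8,5):
    R=Rt(-SY,SX,np.radians(td)); f=SEAT-.075*SX
    if all(robot.ik(f+SX*d+[0,0,z],R) is not None for d,z in ((-.035,.2),(-.035,.058),(.03,.058),(.105,.058))): break
print(td)
robot.goto(f-.035*SX+[0,0,.2],R); robot.servo_line(f-.035*SX+[0,0,.058],R,speed=.12)
F0=robot.read_force(); print(F0)
d=-.035
while d<.115:
    d+=.005 if d<.085 else .002
    robot.servo_line(f+SX*d+[0,0,.058],R,speed=.06)
    F=robot.read_force()-F0
    if round(d*1000)%20==0 or F[0]<-4: print(round(d,3),F.round(1),robot.read_position()[0])
    if F[0]<-8: break
print(d,robot.read_t())
robot.servo_line(f+SX*(d-.06)+[0,0,.058],R,speed=.12); robot.servo_line(f+SX*(d-.09)+[0,0,.3],R,speed=.25)
robot.goto([.36,.1,.36],RS); robot.dwell(.3)
o=[]
for n,b in (('top',(140,100,400,290)),('side',(120,60,370,310))):
    im,dd=grab(n); np.savez(n+'6.npz',im=im,P=pts(n,dd)); x0,y0,x1,y1=b; o.append(cv2.resize(im[y0:y1,x0:x1],(400,360)))
save('both6.png',np.hstack(o)); print(robot.read_t())
E
```

```text
12
[ 0.0160337  -0.15124823  0.42982086]
-0.02 [-0.2 -0.  -1. ] 0.4690309874768954
0.0 [-0.5  1.  -0.6] 0.48921336365333534
0.02 [ 0.5  0.3 -0.6] 0.5092233926451415
0.04 [ 0.5 -0.4 -0. ] 0.5292155039170042
0.06 [ 0.2 -0.1 -0.5] 0.5492302024234136
0.08 [-0.4 -0.7 -0.2] 0.5692279847040368
0.101 [-5.6  0.6  2.7] 0.5881335331152893
0.103 [-13.1   2.1   8.5] 0.5881935820195786
0.10300000000000002 44.6417
48.1167
```

View pics/both6.png

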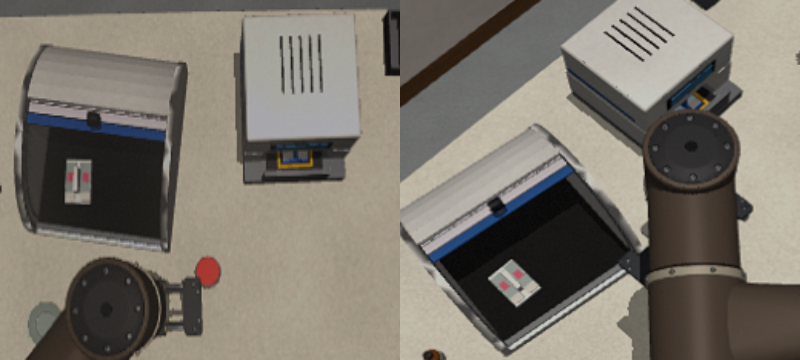

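The tray is flush with the plinth, and the push ended on a hard stop (TCP at 0.588 m for two increasing pushes). The shutter is open, the white carrier is in place and the bystanders look undisturbed.

```bash
python3 -c "
from h import *
print(robot.read_force()); print(robot.job_done())"
```

```text
[-0.79331902  0.8983731  -0.14065914]
the job is handed in; nothing more can be done
None
```

I handed the job in at about 48 s. The last pictures show the shutter open, the tray pushed to its stop with the blue carrier in its seat, and the white carrier still in the cabinet; the verdict was not reported back.

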